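# Set a stiff shutter gate against its spacer block

### The arm

A 6-joint arm with a two-finger parallel gripper is mounted at the origin on the work surface. World frame = base frame: x ahead of the robot, y to its left, z up, the work surface at z = 0. Lengths are in m, angles in rad, forces in N, time in s.
With the tool pointing down it reaches from about 0.3 to 0.75 m from the base axis. Payload 8.5 kg.
Tool frame: the origin (TCP) lies midway between the tips of the shut fingers; the grasp point (between the pads) lies 19 mm behind it; z points along the fingers, y is the line along which they close (so a half turn about z gives the same grasp; the last joint's range is limited). The gripper opens to 88 mm and grips with 3 to 60 N. Pads are 18 mm wide; open, the fingers measure 123 mm over their backs; the gripper's body (75 mm by 187 mm) begins 45 mm behind the grasp point.
Start: joints at [-1.433, 0.381, 1.297, -0, 1.464, -0.215], TCP at [0.19, -0.516, 0.239] pointing down, gripper open.
Joint ranges: [-3.11, 3.11], [-0.89, 2.33], [0.22, 2.48], [-1.42, 4.56], [0.17, 2.85], [-2.88, 2.88]. Speed limits (rad/s): [2.39, 2.39, 3.14, 3.14, 3.14, 3.14].

### API

Orientations are given as a unit quaternion [w, x, y, z].
In Python, from cell import env, get_image gives the robot as it stands.
- The arm moves only by the shell command python3 -m handwheel 'ROWS' [OPENING]. ROWS is text: rows parted by semicolons, each of 4 numbers parted by spaces: the shift along the world's x, y, z in cm, then the turn about the world's z in degrees. A call has 1 to 20 rows; each row is the pose to reach, as a shift and turn from the pose commanded when the call began; what a row does not reach only later rows make up. A row lasts 1/10 s, in which the tool goes at most 50 mm and 8.59 degrees, less where a joint would pass 70% of its speed; a pose out of reach is approached as far as the arm can. A call with a gripper value outside its range is refused whole. OPENING is the closure, from 0 (fully open) to 1 (shut), set as the call begins (- or left out, the last holds). The fingers move at their own pace and stop on an object; the grip force is fixed at half the most. Time passes only in rows, so rows that repeat a pose let the fingers close. It gives the time, the measured TCP pose, the force, the opening and the grip force at its end, in the units of the state.
- env.get_obs(): the state, without advancing time (a new reading comes with each control period).
- get_image(name): name is "scene" or "top" or "wrist"; returns a dict with "img" (480x640x3 uint8, red, green, blue), "z_map" (480x640 float32, m along the optical axis (not along the pixel's ray), 0 where there is no reading), "K" (3x3 intrinsics, pixels), "T" (4x4, takes a point from camera to world coordinates); the wrist camera has in their place "mount" (4x4, takes a point from camera to tool coordinates, whose origin is the TCP and whose axes are the flange's). Camera axes: x right, y down, z forward; pixel columns grow to the right and rows downward; lengths in m; the calibration is good to about 2 mm. A picture is of the moment at which its call begins: read the wrist's pose just before it.
- env.close_job(): hands the job in; it is judged then, once.
The state is a dict: "clock": time; "q": joint angles; "qd": joint speeds; "joint_efforts": joint torques, N m; "position": TCP position; "ee_rot": TCP orientation; "force": force on the tool from outside, world axes, zero at the start; "wrist_torque": the same for the moment, N m; "gripper_width": finger opening in m; "grasp_force": force on a finger pad.
Only numpy, scipy, OpenCV 4.12 (cv2) and the standard library are available. Lean on these libraries where they do the work, as an engineer would, in place of code of your own. Each camera call takes 0.05 s, during which the arm holds its last target. There are 200 camera calls.

### The job

Set the opening of the stiff shutter gate with the spacer block. The block's cradle only lets you take it by its long sides, while the trough of the shutter unit only has room for it to be held by its two ends, so take it out, stand it on the bench, let go, take it again by the ends and stand it on the trough floor, lengthwise, between the still nearly closed gate and the end stop. Then pull the gate by its upright handle toward the stop, creeping slowly at the last and stopping as soon as you feel the block snug between the two, with no play but without ramming it; leave gate and block like that, let go, and do not disturb the other things on the bench.

Things in the scene. Friction and masses are not known exactly. Their poses are not given: they have to be found in the camera images.
- block_center (a point): centre of the spacer block: plain steel-grey metal, 56 mm long (its x), 38 mm wide (y), 40 mm tall (z), 0.2 to 0.33 kg. The point has the block's axes. It starts upright in the cradle, its length along the cradle's x.
- cradle: fixed black storage cradle, 120 mm long (x), 44 mm wide (y); origin on the bench under its centre. Floor 10 mm thick. At each end of the block a cheek stands 58 mm above the bench (31.5 to 56.5 mm from the centre along x), taller than the block's top at 50 mm. Both long sides are open: there the block can be gripped across its 38 mm width from above and lifted straight up.
- unit: fixed shutter unit: an open-topped trough along its x. Origin on the bench on the trough's centre line, z up. Trough floor 20 mm above the bench, 44 mm wide; side cheeks 18 mm thick, tops 68 mm above the bench, x = -115 to +165 mm. A finned dark heat sink 65 mm tall closes the +x end (to x = 217 mm). The gate slides toward -x to open; the end stop stands in the -x half.
- gate (a joint): opening of the gate in m: 0 shut, grows as the gate is pulled toward the unit's -x, at most 0.098. Starts at 0 to 0.008. Stiff: sliding friction about 11 N (measured at the handle, plus 25 N per m/s), no spring; it stays where it is left. Meeting the snug block faster than about 20 mm/s, or pressing it with more than 40 N, counts as ramming.
- handle (a point): grip point in the gate's upright steel handle, a bar 16 mm thick (unit's x) and 30 mm wide (y) that moves with the gate. It stands out of the trough: this point is 98 mm above the bench, the handle's top 118 mm, the cheeks' tops 68 mm. Pinch it from above, across its thickness or width. Axes as the unit's.
- gate_face (a point): point on the gate's flat upright face (36 mm wide, on the trough's centre line) that presses on the block, 40 mm above the bench. It looks to the unit's -x and lies 8 mm to the -x side of the handle's grip point. Axes as the unit's.
- stop_face (a point): point on the flat face of the fixed end stop, 40 mm above the bench, on the trough's centre line, axes as the unit's. The stop is dark steel, as wide as the trough, 14 mm thick, top 66 mm above the bench; the face looks to the unit's +x, 120 to 142 mm from the gate's face at the start (it varies). With the block snug the two faces are 56 mm apart.
- post: bystander: a dark steel post on a round foot 38 mm across, 55 mm tall, loose. Origin under its centre.
- driver: bystander: a screwdriver 170 mm long lying on the bench along its x, loose.
- jar: bystander: a small jar 44 mm across, 50 mm tall, loose. Origin under its centre.
Mind the look-alikes: they are no part of the job. Leave any pink or purple look-alike of the part that bears block_center alone.

How it is judged:
By the outcome, as a careful person would: the job done as asked, in the order asked, and still so for the second after the job is handed in, with the robot touching nothing.
It also fails if it takes over 64 s, if anything falls off the work surface, if the arm or the gripper's body presses on something with over 40 N, if the wrist force passes 120 N, or if a joint passes its speed limit or range.

## Working session

There is one attempt and no reset: what is moved stays moved. The work goes in short steps, Python scripts to look and compute and a shell command to move; the robot and the scene stay as the last step left them, time stands still between calls to the robot, and variables do not carry over. Pictures are saved under pics/ and viewed, at most 10 in all, crops included, and the job is handed in when it is done.

```bash
mkdir -p pics; ls
python3 - <<'E'
from cell import env,get_image
import cv2,numpy as np
o=env.get_obs();print({k:np.round(v,3) for k,v in o.items()})
for n in("top","scene"):
    d=get_image(n);cv2.imwrite(f"pics/{n}0.png",d["img"][:,:,::-1]);np.savez(f"{n}0.npz",**d);print(n,d["K"],d["T"].round(3),(d["z_map"]==0).mean())
E
```

```text
pics
{'clock': np.float64(0.0), 'q': array([-1.433,  0.381,  1.298, -0.   ,  1.464, -0.215]), 'qd': array([-0.001, -0.001,  0.001, -0.001, -0.001,  0.   ]), 'joint_efforts': array([-1.0000e-03, -4.3793e+01, -2.2456e+01,  7.1000e-02,  3.5000e-02,
       -0.0000e+00]), 'position': array([ 0.19 , -0.516,  0.238]), 'ee_rot': array([-0.001,  0.984,  0.175,  0.   ]), 'force': array([-0.319, -0.56 ,  0.507]), 'wrist_torque': array([ 0.046, -0.032,  0.03 ]), 'grasp_force': np.float64(0.0), 'gripper_width': np.float64(0.088)}
top [[449.88887958   0.         319.79570817]
 [  0.         449.88887958 236.817532  ]
 [  0.           0.           1.        ]] [[ 2.900e-02 -9.950e-01  9.500e-02  4.790e-01]
 [-1.000e+00 -2.900e-02  1.000e-03  7.300e-02]
 [ 2.000e-03 -9.500e-02 -9.950e-01  1.027e+00]
 [ 0.000e+00  0.000e+00  0.000e+00  1.000e+00]] 0.003990885416666667
scene [[608.61057116   0.         319.24432171]
 [  0.         608.61057116 242.72755685]
 [  0.           0.           1.        ]] [[ 0.478  0.714 -0.511  1.063]
 [ 0.878 -0.384  0.286 -0.218]
 [ 0.008 -0.586 -0.811  0.886]
 [ 0.     0.     0.     1.   ]] 0.0040494791666666665
```

View pics/top0.png

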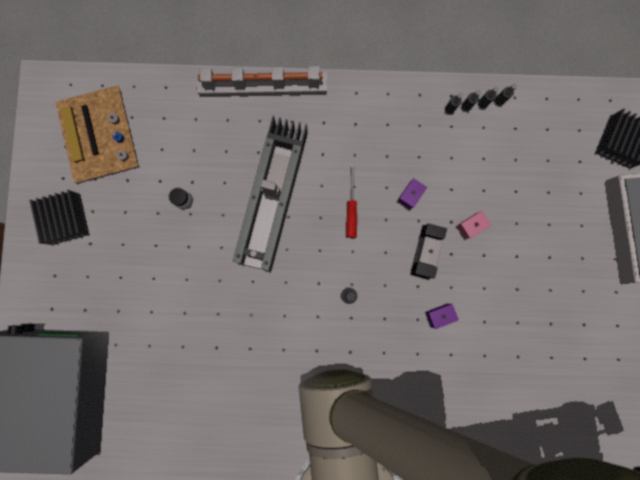

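View pics/scene0.png

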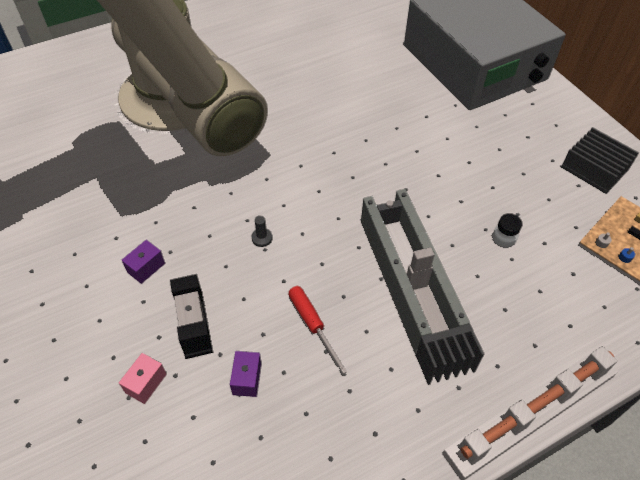

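The top picture shows four candidates for the block:
- grey block in the black cradle at (430,250)
- purple ones at (412,193) and (442,316)
- pink one at (474,225)

I choose the grey one in the cradle. The unit runs from the heat sink at (290,130) to its -x end at (252,262), with the handle near (270,187). The driver is at (351,205), the post at (349,296) and the jar at (180,198).

```bash
cat > h.py <<'E'
import numpy as np,cv2
from scipy.spatial.transform import Rotation as R
from cell import env,get_image
def toolT():
    o=env.get_obs();T=np.eye(4);q=o["ee_rot"];T[:3,:3]=R.from_quat([q[1],q[2],q[3],q[0]]).as_matrix();T[:3,3]=o["position"];return T
def shot(n):
    T=toolT() if n=="wrist" else None
    d=dict(get_image(n))
    if n=="wrist": d["T"]=T@d["mount"]
    return d
def world(d):
    z=d["z_map"].astype(float);v,u=np.mgrid[:480,:640];K=d["K"]
    P=np.stack([(u-K[0,2])/K[0,0]*z,(v-K[1,2])/K[1,1]*z,z],-1)
    W=P@d["T"][:3,:3].T+d["T"][:3,3];W[z==0]=np.nan;return W
def rect(W,m):
    p=W[m][:,:2].astype(np.float32)*1000
    r=cv2.minAreaRect(p);(cx,cy),(a,b),t=r
    if a<b:a,b,t=b,a,t+90
    return np.round([cx,cy,a,b,(t+90)%180-90],1)
E
python3 - <<'E'
from h import *
for n in("top","scene"):
    d=np.load(f"{n}0.npz");W=world(d);hsv=cv2.cvtColor(d["img"],cv2.COLOR_RGB2HSV)
    z=W[...,2];x=W[...,0];y=W[...,1];print(n,"table z",np.nanmedian(z))
    box=(x>.42)&(x<.68)&(y>-.28)&(y<-.1)
    cr=box&(hsv[...,2]<70)&(z>.045)&(z<.07);print("cradle",cr.sum(),rect(W,cr),np.median(z[cr]))
    bl=box&(hsv[...,1]<50)&(hsv[...,2]>=80)&(z>.04)&(z<.06);print("block",bl.sum(),rect(W,bl),np.median(z[bl]))
    ub=(x>.4)&(x<.9)&(y>.1)&(y<.32)
    un=ub&(z>.06)&(z<.075);print("unit",un.sum(),rect(W,un))
    ha=ub&(z>.085)&(z<.13);print("handle",ha.sum(),rect(W,ha),np.median(z[ha]),W[ha].max(0))
    for nm,b in dict(post=(.35,.5,-.05,.06),driver=(.5,.75,-.05,.06),jar=(.55,.75,.32,.45)).items():
        m=(x>b[0])&(x<b[1])&(y>b[2])&(y<b[3])&(z>.012)&(z<.2);print(nm,m.sum(),rect(W,m) if m.sum()>4 else "")
d=np.load("scene0.npz")
c=cv2.resize(d["img"][240:420,90:300],None,fx=3,fy=3);c2=cv2.resize(d["img"][170:390,340:500],None,fx=2.45,fy=2.45)[:540]
o=np.hstack([c,np.pad(c2,((0,540-len(c2)),(0,0),(0,0)))]);o=cv2.resize(o,(800,int(540*800/o.shape[1])));cv2.imwrite("pics/crop1.png",o[:,:,::-1])
E
```

```text
top table z 0.00104891189844325
cradle 485 [ 548.9 -164.8  110.6   43.1  -13.3] 0.05861616074604448
block 467 [ 520.7 -175.4  180.2   63.8    6.4] 0.05084263439339609
unit 2822 [667.  185.5 332.2  80.7 -12.5]
handle 159 [670.4 184.3  30.   16.   77.9] 0.11799206648164573 [0.6811467  0.20026548 0.12318155]
post 101 [446.7   6.3  31.1  25.2 -49.6]
driver 488 [661.    5.9 169.   23.2   1.2]
jar 377 [653.  389.6  41.6  40.6  25.4]
scene table z 0.0006004586391478162
cradle 984 [ 550.4 -163.9  114.7   43.7  -13.4] 0.05752897867412293
block 776 [ 572.7 -164.8  161.9  160.7   65.8] 0.05009803911068128
unit 4739 [666.6 187.4 334.5  82.3 -12.7]
handle 404 [672.2 185.7  31.1  19.1  78.8] 0.1110245163245624 [0.68344746 0.20149011 0.12194015]
post 252 [447.7   7.7  28.   25.   56.9]
driver 925 [ 6.611e+02  5.900e+00  1.710e+02  2.540e+01 -4.000e-01]
jar 675 [655.3 391.4  42.7  42.5 -87.7]
```

View pics/crop1.png

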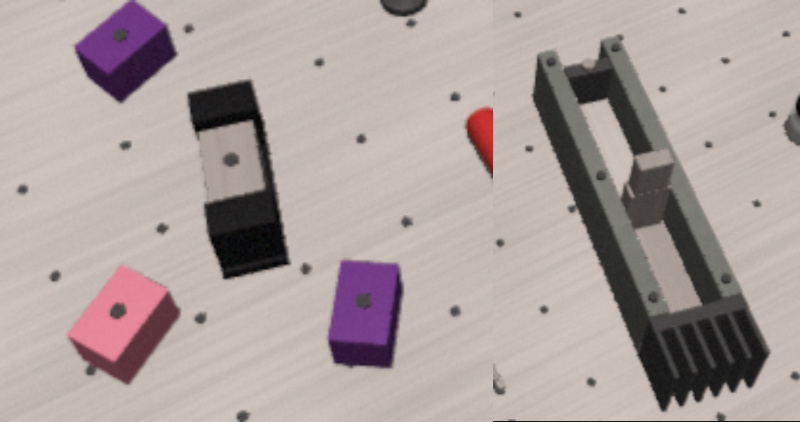

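The crop confirms the grey block between the black cheeks at crop (230,160), with the purple and pink ones loose. The stop is at the -x end of the trough, crop (590,75), and the handle is upright at (650,170). Next I move above the cradle.

```bash
python3 -m handwheel '36 35.1 -3.8 -33.4;36 35.1 -3.8 -33.4;36 35.1 -3.8 -33.4;36 35.1 -3.8 -33.4;36 35.1 -3.8 -33.4;36 35.1 -3.8 -33.4;36 35.1 -3.8 -33.4;36 35.1 -3.8 -33.4;36 35.1 -3.8 -33.4;36 35.1 -3.8 -33.4;36 35.1 -3.8 -33.4;36 35.1 -3.8 -33.4;36 35.1 -3.8 -33.4;36 35.1 -3.8 -33.4' 0
python3 - <<'E'
from h import *
d=shot("wrist");cv2.imwrite("pics/w1.png",d["img"][:,:,::-1]);np.savez("w1.npz",**d)
s=shot("scene");cv2.imwrite("pics/s1.png",s["img"][:,:,::-1]);np.savez("s1.npz",**s)
W=world(d);z=W[...,2];hsv=cv2.cvtColor(d["img"],cv2.COLOR_RGB2HSV);x,y=W[...,0],W[...,1]
box=(abs(x-.55)<.09)&(abs(y+.165)<.05)
cr=box&(hsv[...,2]<70)&(z>.05)&(z<.065);print("cradle",cr.sum(),rect(W,cr))
T=toolT();print(T.round(4))
dist=np.hypot((x-.55)*.973-(y+.165)*.23,(x-.55)*.23+(y+.165)*.973)
bl=(dist<.03)&(z>.045)&(z<.054)&(hsv[...,2]>80);print("block",bl.sum(),rect(W,bl),np.median(z[bl]))
# gripper body extents seen by scene camera, tool frame
W=world(s);P=(W.reshape(-1,3)-T[:3,3])@T[:3,:3]
P=P[(abs(P[:,0])<.15)&(abs(P[:,1])<.15)&(P[:,2]<.01)&(P[:,2]>-.3)]
for a in np.arange(0,-.26,-.02):
    q=P[(P[:,2]<=a)&(P[:,2]>a-.02)]
    if len(q):print(round(a,2),len(q),q[:,0].min().round(3),q[:,0].max().round(3),q[:,1].min().round(3),q[:,1].max().round(3))
E
```

```text
clock: 1.5
position: [0.5493, -0.1661, 0.2008]
ee_rot: [0.0, 0.993, -0.115, -0.0]
force: [0.0, -0.2, 0.5]
gripper_width: 0.088
grasp_force: 0.0
cradle 3389 [ 548.1 -165.9  112.7   43.7  -13.1]
[[ 9.732e-01 -2.298e-01  0.000e+00  5.494e-01]
 [-2.298e-01 -9.732e-01 -2.000e-04 -1.661e-01]
 [ 0.000e+00  1.000e-04 -1.000e+00  2.009e-01]
 [ 0.000e+00  0.000e+00  0.000e+00  1.000e+00]]
block 522 [ 569.1 -172.7   38.9   14.    65.2] 0.050938728164900804
0.0 210 -0.009 0.012 -0.06 0.057
-0.02 241 -0.01 0.013 -0.062 0.059
-0.04 116 -0.01 0.012 -0.052 0.054
-0.06 647 -0.032 0.037 -0.087 0.084
-0.08 1839 -0.027 0.037 -0.095 0.09
-0.1 3776 -0.034 0.037 -0.095 0.092
-0.12 290 -0.015 0.026 -0.042 0.015
-0.14 718 -0.019 0.04 -0.042 0.034
-0.16 762 -0.004 0.039 -0.039 0.035
-0.18 868 0.009 0.041 -0.039 0.037
-0.2 1009 -0.049 0.046 -0.077 0.063
-0.22 1458 -0.105 0.059 -0.091 0.067
-0.24 3300 -0.114 0.061 -0.095 0.067
```

View pics/w1.png

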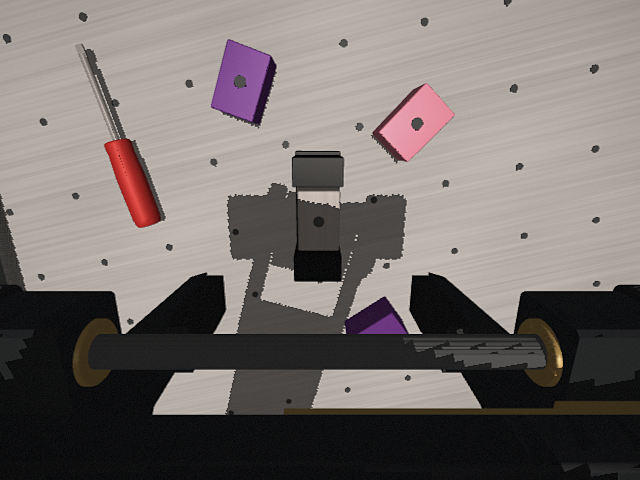

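The wrist view shows the cradle centred under the tool, with the block's hole at (318,222). The purple ones are at (243,82) and (376,318), the pink at (414,122) and the driver at (120,140), all clear of the fingers. The gripper's body is 187 mm wide along the closing axis, so over the trough its underside has to stay above the handle's top. I need the stop's position before planning that.

```bash
python3 - <<'E'
from h import *
c,s=np.cos(np.radians(-12.6)),np.sin(np.radians(-12.6))
for n in("top0","scene0"):
    d=np.load(n+".npz");W=world(d);v=d["img"].max(-1);D=W[...,:2]-[.6172,.197]
    X=(D[...,0]*c+D[...,1]*s)*1000;Y=(-D[...,0]*s+D[...,1]*c)*1000;z=W[...,2]*1000
    un=(abs(X)<250)&(abs(Y)<60)&(z>62)&(z<72)
    ch=un&(X<140)&(abs(Y)>20);print(n,"cheeks X",X[ch].min(),"Y",Y[ch].min(),Y[ch].max(), "end",X[un].max())
    m=(abs(Y)<16)&(X<-50)&(X>-118)
    for a in range(-116,-60,4):
        q=m&(X>=a)&(X<a+4);print(a,q.sum(),np.round(np.nanpercentile(z[q],[10,50,90])) if q.any() else "",np.median(v[q]) if q.any() else "")
    h=(abs(Y)<25)&(z>105)&(X>0)&(X<120);print("handle",X[h].min(),X[h].max(),Y[h].min(),Y[h].max())
    g=(abs(Y)<12)&(z>30)&(z<58)&(X>0)&(X<120);print("gate",g.sum(),np.percentile(X[g],[5,50,95]) if g.any() else "")
E
python3 -m handwheel '0 .1 -4 0;0 .1 -8 0;0 .1 -12 0;0 .1 -15 0;0 .1 -17 0;0 .1 -18 0;0 .1 -18 0;0 .1 -18 0'
```

```text
top0 cheeks X -114.9391391284739 Y -40.6529473746622 39.93992883703934 end 217.20643310173824
-116 24 [ 2. 21. 23.] 152.0
-112 25 [19. 22. 23.] 167.0
-108 26 [17. 20. 22.] 166.0
-104 23 [19. 21. 22.] 164.0
-100 26 [19. 21. 23.] 127.0
-96 30 [21. 63. 69.] 70.5
-92 27 [66. 68. 74.] 77.0
-88 30 [66. 68. 75.] 76.5
-84 24 [64. 66. 72.] 121.0
-80 18 [19. 21. 23.] 158.0
-76 27 [18. 20. 23.] 166.0
-72 22 [19. 22. 25.] 166.5
-68 27 [19. 21. 23.] 166.0
-64 25 [18. 21. 23.] 166.0
handle 46.81881669597298 62.628876937185304 -15.325105733765477 14.244991780697354
gate 22 [46.91077711 47.30740614 47.81837488]
scene0 cheeks X -116.87952204667471 Y -39.47828385793974 42.57774361481585 end 217.5965561439915
-116 0  
-112 0  
-108 0  
-104 0  
-100 0  
-96 18 [65. 66. 73.] 124.0
-92 31 [65. 68. 73.] 78.0
-88 37 [65. 68. 73.] 75.0
-84 244 [27. 50. 67.] 34.0
-80 48 [19. 26. 63.] 111.5
-76 20 [18. 21. 23.] 197.5
-72 20 [19. 20. 22.] 197.0
-68 22 [18. 20. 22.] 197.0
-64 18 [19. 21. 22.] 197.5
handle 46.24754735842452 64.49019660069351 -14.643175088425634 15.68024377404459
gate 113 [60.79076947 62.29920908 63.62655843]
clock: 2.4
position: [0.5504, -0.1647, 0.0217]
ee_rot: [0.0, 0.993, -0.115, 0.001]
force: [0.4, -0.5, 0.8]
gripper_width: 0.088
grasp_force: 0.0
```

```bash
python3 -m handwheel '0 0 0 0;0 0 0 0;0 0 0 0;0 0 0 0;0 0 0 0;0 0 0 0;0 0 0 0;0 0 0 0' 1
```

```text
clock: 3.2
position: [0.5501, -0.1643, 0.0208]
ee_rot: [0.0, 0.993, -0.115, 0.0]
force: [-0.2, -1.1, 1.4]
gripper_width: 0.0376
grasp_force: 30.0
```

Stop face is at unit x ≈ -82 and gate face at ≈ 47, so the gap is about 129 mm. The body would then overhang the 118 mm tall handle. So I will take the block by its ends close to its top, with the tips about 4.5 mm below it. Now I lift it and stand it on the bench at about (0.54, -0.075).

```bash
python3 -m handwheel '0 0 1 0;0 0 4 0;0 0 8 0;-.5 4 8 0;-1 8 8 0;-1 9 7 0;-1 9 4 0;-1 9 1 0;-1 9 0 0;-1 9 -.6 0;-1 9 -.9 0;-1 9 -.95 0;-1 9 -.95 0;-1 9 -.95 0'
```

```text
clock: 4.6
position: [0.5404, -0.0743, 0.012]
ee_rot: [0.0, 0.993, -0.115, 0.001]
force: [0.3, 0.1, -2.5]
gripper_width: 0.0378
grasp_force: 30.0
```

```bash
python3 -m handwheel '0 0 -.07 0;0 0 -.12 0;0 0 -.12 0'; python3 -m handwheel '0 0 0 0;0 0 0 0;0 0 0 0;0 0 0 0;0 0 0 0' 0;  python3 -m handwheel '0 0 3 0;0 0 7 0;0 0 10 0;0 0 13 8;0 0 13 16;0 0 13 24;0 0 13 32;0 0 13 40;0 0 13 48;0 0 13 56;0 0 13 64;0 0 13 72;0 0 13 80;0 0 13 88;0 0 13 90.4;0 0 13 90.4;0 0 13 90.4'
python3 - <<'E'
from h import *
T=toolT();print(T.round(4))
for n in("wrist","top","scene"):
    d=shot(n)
    if n=="wrist":cv2.imwrite("pics/w2.png",d["img"][:,:,::-1])
    W=world(d);x,y,z=W[...,0],W[...,1],W[...,2];m=(abs(x-.54)<.06)&(abs(y+.075)<.035)&(z>.033)&(z<.046)
    if m.sum()>9:print(n,m.sum(),rect(W,m),np.median(z[m]))
E
```

```text
clock: 4.9
position: [0.5403, -0.0742, 0.0108]
ee_rot: [0.0, 0.993, -0.115, 0.0]
force: [-1.8, -0.6, 4.2]
gripper_width: 0.0381
grasp_force: 30.0
clock: 5.4
position: [0.54, -0.0741, 0.01]
ee_rot: [-0.0, 0.993, -0.115, -0.0]
force: [0.5, -0.4, 0.4]
gripper_width: 0.0756
grasp_force: 0.0
clock: 7.1
position: [0.54, -0.0741, 0.14]
ee_rot: [-0.0, 0.782, 0.623, -0.0]
force: [0.5, 0.9, -1.2]
gripper_width: 0.0879
grasp_force: 0.0
[[ 2.227e-01  9.749e-01 -1.000e-04  5.400e-01]
 [ 9.749e-01 -2.227e-01  0.000e+00 -7.410e-02]
 [ 0.000e+00 -1.000e-04 -1.000e+00  1.400e-01]
 [ 0.000e+00  0.000e+00  0.000e+00  1.000e+00]]
wrist 3584 [538.  -73.6  56.1  38.3 -13.3] 0.040908030049238514
scene 556 [542.4 -72.6  53.1  37.6 -13.1] 0.03986374834737444
```

View pics/w2.png

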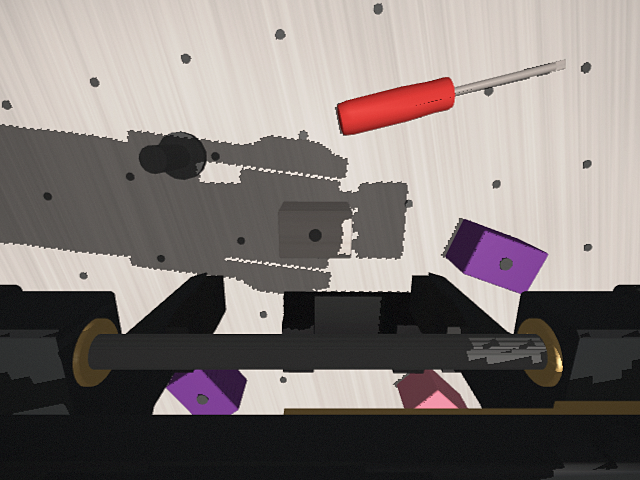

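The block stands alone on the bench under the tool, hole at (315,236), aligned to within a degree. The driver at (400,105), the post at (178,155) and the purple at (500,255) are clear. Next I regrip by the ends near the top.

```bash
python3 -m handwheel '0 0 -4 0;0 0 -8 0;0 0 -10 0;0 0 -10.45 0;0 0 -10.45 0;0 0 -10.45 0'; python3 -m handwheel '0 0 0 0;0 0 0 0;0 0 0 0;0 0 0 0;0 0 0 0;0 0 0 0;0 0 0 0' 1;  python3 -m handwheel '0 0 .5 0;0 0 2 0;0 0 5 0;0 0 9 0;0 0 13 0;0 0 13 0;0 0 13 0'
python3 - <<'E'
from h import *
d=shot("scene");np.savez("s3.npz",**d);c=d["img"];W=world(d);T=toolT();P=(W.reshape(-1,3)-T[:3,3])@T[:3,:3]
K=d["K"];p=np.linalg.inv(d["T"])@np.append(T[:3,3],1);u=int(K[0,0]*p[0]/p[2]+K[0,2]);v=int(K[1,1]*p[1]/p[2]+K[1,2]);print(u,v)
cv2.imwrite("pics/s3.png",cv2.resize(c[max(0,v-80):v+80,max(0,u-100):u+100],None,fx=3.5,fy=3.5)[:,:,::-1])
m=(abs(P[:,0])<.03)&(abs(P[:,1])<.0265)&(P[:,2]>-.012)&(P[:,2]<.045);print(m.sum(),np.percentile(P[m],[2,50,98],axis=0).round(4))
E
```

```text
clock: 7.85
position: [0.5408, -0.0743, 0.0368]
ee_rot: [0.001, 0.781, 0.624, 0.001]
force: [0.9, 0.2, 0.6]
gripper_width: 0.088
grasp_force: 0.0
clock: 8.55
position: [0.5398, -0.0741, 0.0357]
ee_rot: [-0.0, 0.781, 0.624, -0.0]
force: [-3.6, 0.4, 5.2]
gripper_width: 0.0556
grasp_force: 30.0
clock: 9.25
position: [0.54, -0.0741, 0.1656]
ee_rot: [0.0, 0.781, 0.624, 0.0]
force: [0.9, 0.3, -3.4]
gripper_width: 0.0556
grasp_force: 30.0
230 238
3 [[ 0.0067 -0.0242 -0.0104]
 [ 0.0095  0.0258  0.024 ]
 [ 0.0177  0.0263  0.0329]]
```

View pics/s3.png

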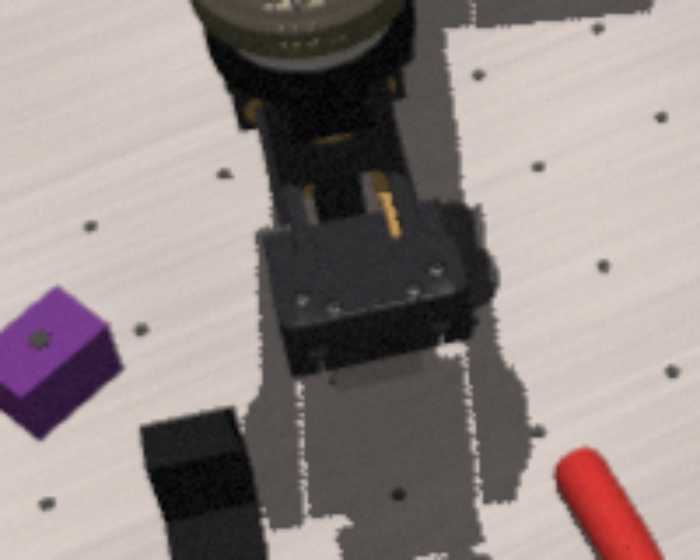

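The block is held at width 55.6 mm with its weight on the wrist. It is hidden behind the gripper body, at crop (380,300). Next I carry it over the trough and look from close by.

```bash
python3 -m handwheel '.3 2 0.5 .3;1 6 .5 .3;1.7 10 .5 .3;2.4 14 .5 .3;3.1 18 .5 .3;3.8 22 .5 .3;4.3 25.5 .5 .3;4.6 27.3 .5 .3;4.6 27.8 .5 .3;4.6 27.8 .5 .3;4.6 27.8 .5 .3;4.6 27.8 .5 .3'
cat > m.py <<'E'
from h import *
import sys
T=toolT();d=shot("wrist");cv2.imwrite(f"pics/{sys.argv[1]}.png",d["img"][:,:,::-1]);np.savez(sys.argv[1]+".npz",**d)
W=world(d);L=np.linalg.inv(T)
D=W[...,:2]-T[:2,3];a=np.radians(-12.6);c,s=np.cos(a),np.sin(a)
X=(D[...,0]*c+D[...,1]*s)*1000;Y=(-D[...,0]*s+D[...,1]*c)*1000;z=W[...,2]*1000
print("tool",T[:3,3].round(4),"y-axis deg",np.degrees(np.arctan2(T[1,1],T[0,1])).round(2))
ch=(z>63)&(z<72)&(abs(Y)<70)&(abs(X)<150)
for lo in range(-100,140,20):
    q=ch&(X>=lo)&(X<lo+20)
    if q.sum()>20:
        p=Y[q];print(lo,q.sum(),"Y edges",[f.round(1) for f in(p.min(),p[p<0].max() if (p<0).any() else 0,p[p>0].min() if (p>0).any() else 0,p.max())])
st=(z>62)&(z<69)&(abs(Y)<18);print("stopX",np.percentile(X[st],[2,98]).round(1) if st.sum()>20 else st.sum())
ha=(z>112)&(z<122)&(abs(Y)<25)&(X>0)&(X<150);print("handle",ha.sum(),[f(A[ha]).round(1) for A in(X,Y) for f in(np.min,np.max)] if ha.any() else "")
E
python3 m.py w4
```

```text
clock: 10.5
position: [0.5861, 0.2025, 0.1705]
ee_rot: [0.0, 0.78, 0.625, -0.0]
force: [0.2, 0.7, -2.2]
gripper_width: 0.0552
grasp_force: 30.0
tool [0.5861 0.2025 0.1705] y-axis deg -12.58
-100 285 Y edges [np.float64(-39.0), np.float64(-20.7), np.float64(22.8), np.float64(40.9)]
-80 1296 Y edges [np.float64(-38.9), np.float64(-4.9), np.float64(2.3), np.float64(41.0)]
-60 1492 Y edges [np.float64(-33.9), np.float64(-0.0), np.float64(0.2), np.float64(40.9)]Traceback (most recent call last):
  File "m.py", line 12, in <module>
    p=Y[q];print(lo,q.sum(),"Y edges",[f.round(1) for f in(p.min(),p[p<0].max() if (p<0).any() else 0,p[p>0].min() if (p>0).any() else 0,p.max())])
                                       ^^^^^^^
AttributeError: 'int' object has no attribute 'round'
```

View pics/w4.png

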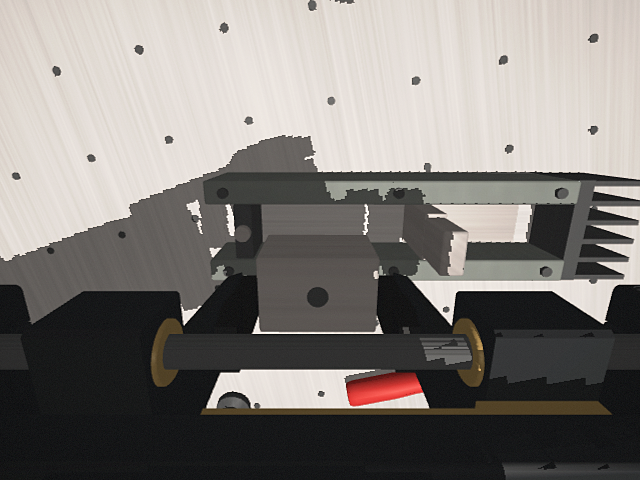

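The wrist view shows the block hanging level at (317,280). Beyond it are the trough, the stop at (247,225) and the handle at (450,245), well clear of the driver at (385,388).

Run:
```python
from h import *
d=np.load("w4.npz");W=world(d);D=W[...,:2]-toolT()[:2,3];a=np.radians(-12.6);c,s=np.cos(a),np.sin(a);print(toolT()[:3,3].round(4))
X=(D[...,0]*c+D[...,1]*s)*1000;Y=(-D[...,0]*s+D[...,1]*c)*1000;z=W[...,2]*1000
v,u=np.mgrid[:480,:640]
def r(n,m):print(n,m.sum(),[np.percentile(A[m],[1,50,99]).round(1) for A in(X,Y,z)])
r("stop",(abs(u-247)<25)&(abs(v-228)<25)&(z>61)&(z<69)&(Y>-17)&(Y<19))
r("stopface",(abs(u-255)<20)&(abs(v-225)<25)&(z>30)&(z<58))
r("handletop",(z>110)&(z<121)&(X>30)&(X<120))
b=(u>262)&(u<375)&(v>240)&(v<325)&(z>125)&(z<190);r("blk",b)
f=b&(v<268)&(v>240);r("side",f)
t=b&(v>280)&(v<325);q=t.nonzero();A=np.c_[X[t],Y[t],np.ones(t.sum())];print("top plane",np.linalg.lstsq(A,z[t],rcond=None)[0].round(4))
```

```text
[0.5861 0.2027 0.1706]
stop 632 [array([-64.3, -56.1, -50.4]), array([-15.7,   6.4,  18.8]), array([62.1, 66.8, 68.4])]
stopface 272 [array([-51. , -50.6, -49.9]), array([-21.5,  -0.7,  18.7]), array([31.1, 45.1, 57.7])]
handletop 1375 [array([76.7, 83.1, 92.1]), array([-13.3,   2.4,  15.7]), array([110.6, 118.6, 120.2])]
blk 9349 [array([-25.4,  -0.1,  25.6]), array([-14.2,   6.8,  19.1]), array([150.5, 175.5, 177.1])]
side 2989 [array([-26. ,  -0.1,  25.8]), array([14.3, 18.7, 19.3]), array([149.3, 170.5, 176.8])]
top plane [1.200000e-03 6.400000e-03 1.757444e+02]
```

```bash
python3 -m handwheel '.02 .1 -1 0;.02 .1 -4 0;.02 .1 -7 0;.02 .1 -9 0;.02 .1 -10 0;.02 .1 -10.6 0;.02 .1 -11 0;.02 .1 -11.2 0;.02 .1 -11.2 0;.02 .1 -11.3 0;.02 .1 -11.4 0;.02 .1 -11.4 0;.02 .1 -11.4 0;.02 .1 -11.4 0'
```

```text
clock: 11.95
position: [0.5863, 0.2049, 0.0566]
ee_rot: [0.0, 0.78, 0.626, 0.0]
force: [-0.1, -0.4, -2.3]
gripper_width: 0.0554
grasp_force: 30.0
```

```bash
python3 -m handwheel '0 0 -.05 0;0 0 -.05 0;0 0 -.05 0'; python3 -m handwheel '0 0 -.04 0;0 0 -.04 0;0 0 -.04 0'
```

```text
clock: 12.25
position: [0.5862, 0.2049, 0.056]
ee_rot: [-0.0, 0.78, 0.626, -0.0]
force: [0.5, -0.0, -2.8]
gripper_width: 0.0552
grasp_force: 30.0
clock: 12.55
position: [0.5863, 0.2049, 0.0558]
ee_rot: [0.0, 0.78, 0.626, 0.0]
force: [-0.2, -0.4, -1.1]
gripper_width: 0.055
grasp_force: 30.0
```

```bash
python3 -m handwheel '0 0 -.02 0;0 0 -.02 0;0 0 -.02 0'; python3 -m handwheel '0 0 0 0;0 0 0 0;0 0 0 0;0 0 0 0;0 0 0 0' .3
```

```text
clock: 12.85
position: [0.5863, 0.2049, 0.0558]
ee_rot: [0.0, 0.78, 0.626, 0.0]
force: [-0.7, 0.7, 3.1]
gripper_width: 0.0552
grasp_force: 30.0
clock: 13.35
position: [0.5862, 0.2049, 0.0554]
ee_rot: [-0.0, 0.78, 0.626, -0.0]
force: [-0.2, -0.1, 0.2]
gripper_width: 0.0616
grasp_force: 0.0
```

```bash
python3 -m handwheel '0 0 .4 0;0 0 1 0;0 0 3 0;0 0 6 0;0 0 10 0;0 0 12 0;0 0 12 0;0 0 12 0;0 0 12 0' ; python3 -m handwheel '0 0 0 0;0 0 0 0' 0
python3 - <<'E'
from h import *
T=toolT();d=shot("wrist");cv2.imwrite("pics/w5.png",d["img"][:,:,::-1])
W=world(d);D=W[...,:2]-T[:2,3];a=np.radians(-12.6);c,s=np.cos(a),np.sin(a);print(T[:3,3].round(4))
X=(D[...,0]*c+D[...,1]*s)*1000;Y=(-D[...,0]*s+D[...,1]*c)*1000;z=W[...,2]*1000
def r(n,m):print(n,m.sum(),[np.percentile(A[m],[1,50,99]).round(1) for A in(X,Y,z)] if m.any() else "")
r("blocktop",(abs(X)<35)&(abs(Y)<21)&(z>55)&(z<64));r("handle",(z>112)&(z<121)&(X>30)&(X<120));r("stopface",(abs(X+50)<8)&(abs(Y)<18)&(z>30)&(z<58))
m=(abs(X)<35)&(abs(Y)<21)&(z>55)&(z<64);print(rect(W,m))
E
```

```text
clock: 14.25
position: [0.5856, 0.2048, 0.1739]
ee_rot: [-0.001, 0.78, 0.626, -0.001]
force: [-0.6, -0.2, -0.3]
gripper_width: 0.0618
grasp_force: 0.0
clock: 14.45
position: [0.586, 0.2048, 0.1745]
ee_rot: [-0.0, 0.78, 0.626, -0.001]
force: [0.5, 0.1, -0.2]
gripper_width: 0.0756
grasp_force: 0.0
[0.586  0.2048 0.1745]
blocktop 3151 [array([-27.4,  -0. ,  27.4]), array([-18.,   1.,  19.]), array([59.2, 60.9, 62.5])]
handle 1250 [array([77.3, 84.1, 92.8]), array([-15.2,   0. ,  13.6]), array([112.6, 118.6, 120.3])]
stopface 236 [array([-50.3, -50. , -49.7]), array([-17.4,  -0.4,  16.9]), array([30.5, 45.1, 57.8])]
[586.  205.2  56.   38.  -12.7]
```

View pics/w5.png

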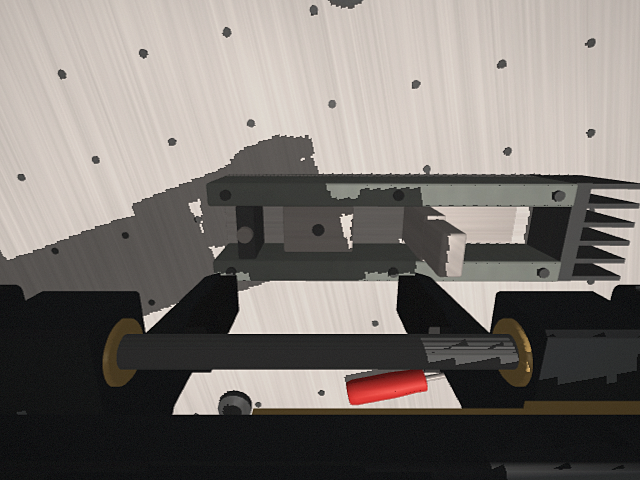

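The block stands upright on the trough floor at (318,230), between the stop at (247,230) and the handle at (455,245). The gap is 22 mm to the stop and about 49 mm to the gate. Now to the handle.

```bash
python3 -m handwheel '4 -.95 0 0;8.3 -1.9 0 0;8.3 -1.9 0 0;8.3 -1.9 -3 0;8.3 -1.9 -6 0;8.3 -1.9 -8.5 0;8.3 -1.9 -9.25 0;8.3 -1.9 -9.25 0;8.3 -1.9 -9.25 0'; python3 -m handwheel '0 0 0 0;0 0 0 0;0 0 0 0;0 0 0 0;0 0 0 0;0 0 0 0;0 0 0 0;0 0 0 0;0 0 0 0' 1
```

```text
clock: 15.4
position: [0.6697, 0.1861, 0.0844]
ee_rot: [0.001, 0.78, 0.626, 0.001]
force: [-0.8, 0.5, 1.1]
gripper_width: 0.088
grasp_force: 0.0
clock: 16.3
position: [0.6693, 0.1859, 0.0829]
ee_rot: [0.0, 0.78, 0.626, -0.0]
force: [0.8, 0.4, 0.0]
gripper_width: 0.0181
grasp_force: 0.0
```

```bash
python3 -m handwheel '0 0 0 0;0 0 0 0;0 0 0 0;0 0 0 0'; python3 -m handwheel '-.1 .02 0 0;-.39 .09 0 0;-.78 .17 0 0;-1.17 .26 0 0;-1.56 .35 0 0;-1.95 .44 0 0;-2.34 .52 0 0;-2.73 .61 0 0;-3.12 .7 0 0;-3.51 .78 0 0;-3.9 .87 0 0;-3.9 .87 0 0'
```

```text
clock: 16.7
position: [0.6696, 0.1858, 0.083]
ee_rot: [0.0, 0.78, 0.626, 0.0]
force: [5.3, -0.2, -2.2]
gripper_width: 0.0157
grasp_force: 30.0
clock: 17.9
position: [0.6313, 0.1944, 0.083]
ee_rot: [0.001, 0.78, 0.626, 0.001]
force: [8.2, -0.7, -4.8]
gripper_width: 0.0157
grasp_force: 30.0
```

```bash
python3 -m handwheel '-.12 .03 0 0;-.23 .05 0 0;-.35 .08 0 0;-.47 .1 0 0;-.58 .13 0 0;-.7 .16 0 0;-.82 .18 0 0;-.94 .21 0 0;-1.05 .23 0 0;-1.17 .26 0 0;-1.29 .29 0 0;-1.4 .31 0 0;-1.52 .34 0 0;-1.64 .37 0 0;-1.76 .39 0 0;-1.87 .42 0 0;-1.99 .44 0 0;-2.11 .47 0 0;-2.22 .5 0 0;-2.34 .52 0 0'
```

```text
clock: 19.9
position: [0.6089, 0.1994, 0.083]
ee_rot: [0.002, 0.78, 0.626, 0.002]
force: [13.6, -0.1, -7.8]
gripper_width: 0.0157
grasp_force: 30.0
```

```bash
python3 -m handwheel '-.05 .01 0 0;-.1 .02 0 0;-.15 .03 0 0;-.2 .04 0 0;-.25 .05 0 0;-.3 .07 0 0;-.35 .08 0 0;-.4 .09 0 0;-.44 .1 0 0;-.49 .11 0 0'; python3 -m handwheel '-.05 .01 0 0;-.1 .02 0 0;-.15 .03 0 0;-.2 .04 0 0'
```

```text
clock: 20.9
position: [0.604, 0.2005, 0.083]
ee_rot: [0.002, 0.78, 0.626, 0.002]
force: [13.8, -0.3, -7.3]
gripper_width: 0.0163
grasp_force: 30.0
clock: 21.3
position: [0.602, 0.2009, 0.083]
ee_rot: [0.002, 0.78, 0.626, 0.002]
force: [14.1, -1.4, -7.5]
gripper_width: 0.0156
grasp_force: 30.0
```

```bash
python3 -m handwheel '-.03 .006 0 0;-.06 .013 0 0;-.09 .02 0 0'
```

```text
clock: 21.6
position: [0.6011, 0.2011, 0.083]
ee_rot: [0.002, 0.78, 0.626, 0.002]
force: [14.2, -0.2, -6.9]
gripper_width: 0.0155
grasp_force: 30.0
```

```bash
python3 -m handwheel '-.03 .006 0 0;-.05 .011 0 0'
```

```text
clock: 21.8
position: [0.6006, 0.2012, 0.083]
ee_rot: [0.002, 0.78, 0.626, 0.002]
force: [12.8, 0.3, -7.0]
gripper_width: 0.0157
grasp_force: 30.0
```

```bash
python3 -m handwheel '-.03 .006 0 0;-.05 .011 0 0'
```

```text
clock: 22.0
position: [0.6001, 0.2013, 0.083]
ee_rot: [0.002, 0.78, 0.626, 0.002]
force: [13.5, -0.9, -7.0]
gripper_width: 0.0157
grasp_force: 30.0
```

```bash
python3 -m handwheel '-.03 .006 0 0;-.05 .011 0 0'
```

```text
clock: 22.2
position: [0.5998, 0.2014, 0.083]
ee_rot: [0.002, 0.78, 0.626, 0.002]
force: [14.7, -1.7, -7.5]
gripper_width: 0.0155
grasp_force: 30.1
```

```bash
python3 -m handwheel '-.03 .006 0 0;-.05 .011 0 0'
```

```text
clock: 22.4
position: [0.5998, 0.2014, 0.083]
ee_rot: [0.002, 0.78, 0.626, 0.003]
force: [16.8, -1.1, -8.9]
gripper_width: 0.0159
grasp_force: 30.1
```

```bash
python3 -m handwheel '-.03 .006 0 0;-.05 .011 0 0'
```

```text
clock: 22.6
position: [0.5998, 0.2014, 0.083]
ee_rot: [0.002, 0.78, 0.626, 0.003]
force: [18.6, -2.2, -10.5]
gripper_width: 0.016
grasp_force: 30.1
```

The tool has stopped moving while the force climbs, so the block is snug. One small confirming step, then I relax the pull.

```bash
python3 -m handwheel '-.03 .006 0 0;-.06 .013 0 0;-.06 .013 0 0'; python3 -m handwheel '.05 -.011 0 0;.1 -.022 0 0;.15 -.033 0 0;.2 -.044 0 0;.2 -.044 0 0'
```

```text
clock: 22.9
position: [0.5998, 0.2014, 0.083]
ee_rot: [0.003, 0.78, 0.626, 0.003]
force: [21.8, -2.3, -10.5]
gripper_width: 0.0157
grasp_force: 30.1
clock: 23.4
position: [0.5998, 0.2014, 0.083]
ee_rot: [0.001, 0.78, 0.626, 0.002]
force: [11.2, -0.4, -6.3]
gripper_width: 0.0155
grasp_force: 30.0
```

```bash
python3 -m handwheel '.05 -.011 0 0;.1 -.022 0 0;.15 -.033 0 0;.19 -.042 0 0;.19 -.042 0 0'; python3 -m handwheel '0 0 0 0;0 0 0 0;0 0 0 0;0 0 0 0;0 0 0 0;0 0 0 0' 0;python3 -m handwheel '0 0 1 0;0 0 3 0;0 0 7 0;0 0 11 0;0 0 12 0;0 0 12 0;0 0 12 0'
python3 - <<'E'
from h import *
T=toolT();d=shot("wrist");a=d["img"]
W=world(d);D=W[...,:2]-T[:2,3];t=np.radians(-12.6);c,s=np.cos(t),np.sin(t);print(T[:3,3].round(4))
X=(D[...,0]*c+D[...,1]*s)*1000;Y=(-D[...,0]*s+D[...,1]*c)*1000;z=W[...,2]*1000
def r(n,m):print(n,m.sum(),[np.percentile(A[m],[1,50,99]).round(1) for A in(X,Y,z)] if m.any() else "")
r("blocktop",(X>-70)&(X<0)&(abs(Y)<17)&(z>56)&(z<62.5));r("handle",(z>112)&(z<121)&(abs(X)<30));r("stoptop",(X<-55)&(X>-90)&(abs(Y)<15)&(z>64)&(z<69))
cv2.imwrite("pics/w6.png",a[:,:,::-1])
E
```

```text
clock: 23.9
position: [0.5998, 0.2014, 0.0829]
ee_rot: [-0.0, 0.78, 0.626, 0.0]
force: [3.4, -0.5, -2.4]
gripper_width: 0.0161
grasp_force: 30.0
clock: 24.5
position: [0.5998, 0.2013, 0.083]
ee_rot: [-0.0, 0.78, 0.626, -0.0]
force: [0.3, -0.3, -0.1]
gripper_width: 0.0618
grasp_force: 0.0
clock: 25.2
position: [0.5993, 0.2012, 0.2019]
ee_rot: [-0.0, 0.78, 0.626, -0.001]
force: [0.2, -0.4, -0.1]
gripper_width: 0.0884
grasp_force: 0.0
[0.5993 0.2012 0.2019]
blocktop 2338 [array([-63.7, -36.5,  -9.6]), array([-16.9,   0.5,  16.6]), array([59.3, 61. , 62.4])]
handle 895 [array([-7.3, -0. ,  7.9]), array([-14.5,   0.7,  14.2]), array([113.7, 118.8, 120.4])]
stoptop 383 [array([-77.5, -69.4, -63.7]), array([-14.4,   4.9,  14.8]), array([64.6, 66.8, 68.6])]
```

View pics/w6.png

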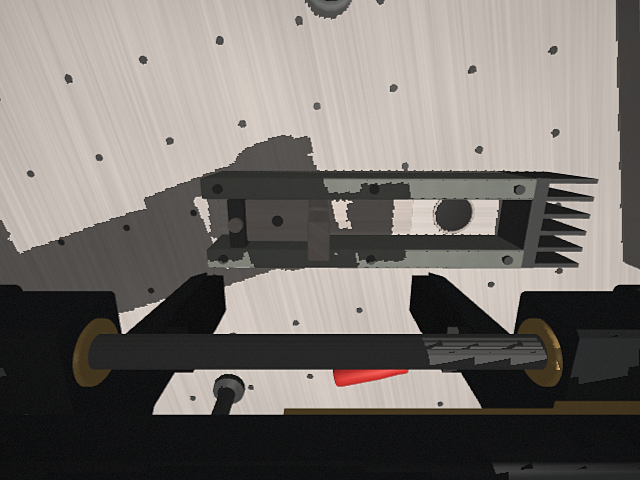

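The block's top at (277,222) fills the space between the stop at (237,222) and the handle at (318,225). The faces measure about 56 mm apart, and the gripper is clear. I hand it in.

```bash
python3 -c "
from cell import env
print(env.close_job())"
```

```text
the job is handed in; nothing more can be done
None
```

The job is handed in at about 25 s: the block stands snug between the gate and the end stop (faces about 56 mm apart), the gripper is clear, and I saw no contact with the other things on the bench.

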